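# Tuck the last rim strip under the edge tiles of a tray and hold it down

## Robot

A 6-joint arm with a two-finger parallel gripper is mounted at the origin on the work surface. World frame = base frame: x ahead of the robot, y to its left, z up, the work surface at z = 0. Lengths are in m, angles in rad, forces in N, time in s.
With the tool pointing down it reaches from about 0.275 to 0.825 m from the base axis. Payload 5.2 kg.
Tool frame: the origin (TCP) lies midway between the tips of the shut fingers; the grasp point (between the pads) lies r.grasp_offset behind it (r.grasp_offset is the distance from the TCP to the grasp point, in m); z points along the fingers, y is the direction in which the jaws open and shut (so a half turn about z gives the same grasp; the last joint's range is limited). The gripper opens to 93 mm and grips with 3 to 60 N. Pads are 15 mm wide; open, the fingers measure 128 mm over their backs; the gripper's body (75 mm by 188 mm) begins 65 mm behind the grasp point.
Start: joints at [0.938, 0.259, 1.535, -0, 1.348, -0.203], TCP at [0.229, 0.5, 0.219] pointing down, gripper open.
Joint ranges: [-3.14, 3.14], [-0.91, 2.08], [0.19, 2.58], [-1.22, 4.36], [0.22, 2.71], [-3.12, 3.12]. Speed limits (rad/s): [2.57, 2.57, 3.14, 3.14, 3.14, 3.14].

## Interface

Orientations are given as a unit quaternion [w, x, y, z].
In Python, from plant import r gives the robot as it stands.
- The arm moves only by the shell command python3 -m creep 'ROWS' [FORCE]. ROWS is JSON, a list that holds one entry, the list of rows, each a list of 7 numbers: the shift along the tool's x, y, z each as a share of 30 mm, from -1 to 1, then the turn, a rotation vector about the tool's x, y, z each as a share of 180 degrees, from -1 to 1, then the closure, from 0 (fully open) to 1 (shut). In form: [[[dx, dy, dz, wx, wy, wz, claw], ...]]. A call has 1 to 12 rows; each row shifts and turns the pose as measured when the row begins, along the tool's axes as they then stand; what a row does not reach is not made up. A row lasts 1/10 s, in which the tool goes at most 50 mm and 8.59 degrees, less where a joint would pass 70% of its speed; a pose out of reach is approached as far as the arm can. A call with a number of a shift or a turn outside -1 to 1 is refused whole. A call with a gripper value outside its range is refused whole. The fingers move at their own pace and stop on an object; FORCE is the grip in N (left out, the last holds). Time passes only in rows, so rows that do not move let the fingers close. It gives the time, the measured TCP pose, the force and the opening at its end, in the units of the state.
- r.get_state(): the state, without advancing time (a new reading comes with each control period).
- r.grab_frame(name): name is "scene" or "top" or "wrist"; returns a dict with "color" (480x640x3 uint8, blue, green, red), "fx", "fy", "cx", "cy" (pixels), "R" (3x3) and "t" (3): a world point X has camera coordinates R X + t. Camera axes: x right, y down, z forward; pixel columns grow to the right and rows downward; lengths in m; the calibration is good to about 2 mm. A picture is of the moment at which its call begins. There is no depth.
- r.close_job(): hands the job in, once; it reports no verdict.
The state is a dict: "clock": time; "q": joint angles; "qvel": joint speeds; "joint_torque": joint torques, N m; "position": TCP position; "orientation": TCP orientation; "ft_force": force on the tool from outside, world axes, zero at the start; "wrist_torque": the same for the moment, N m; "gripper_width": opening from 0.0 (shut) to 1.0 (fully open).
Only numpy, scipy, OpenCV 4.12 (cv2) and the standard library are available. Lean on these libraries where they do the work, as an engineer would, in place of code of your own. Each camera call takes 0.05 s, during which the arm holds its last target. There are 200 camera calls.

## Task

Fit the missing front rim of the tile-topped tray: pick up the loose L-shaped wooden rim strip and slide its thin tongue in under the overhanging edge of the two loose front tiles, without lifting or shoving the tiles, until the rim is fully home against the ends of the side rims and its own ends are in line with the tray's sides. Finish while still gripping the rim and pressing it down firmly, flat on the tray base, as you would while the glue grabs: do not let go. Leave the bowl, the stone and the brush where they are.

Things in the scene. Friction and masses are not known exactly. Their poses are not given: they have to be found in the camera images.
- rim: Loose L-section wooden rim strip, about 0.12 kg, standing on its tongue. Wall: 232 mm long (y), 12 thick (x -6 to 6), 50 high. Tongue along the wall's foot on the +x side: 4 thick, underside level with the wall's, x 6 to 32, y -98 to 98. Origin: middle of the wall's underside, z up. Grip the wall across its 12 mm near mid length; when home only its top 34 mm stand above the tiles
- rim_left (a point): point at the foot of the rim wall's inner face (the +x face, where the tongue grows out), 110 mm to +y of the middle: rim frame (6, 110, 0) mm. When home it lies at x = 12 mm in the tray's frame
- rim_right (a point): the same at the rim's other end: rim frame (6, -110, 0) mm; also at tray x = 12 mm when home
- tray: Plywood tray base, fixed, level, 333 (x) by 232 mm (y), 19 thick. Origin: middle of its front edge, nearest the robot, at table level; x points into the tray, y left, z up. A rebate runs along the front, x 0 to 40 mm, full width, floor 12 mm above the table; under the tiles it leaves a gap 7 mm high for the tongue. Its four rear tiles are set fast
- seat (a point): where the rim's origin belongs, on the rebate floor at tray (6, 0, 12) mm, with the rim's axes along the tray's (wall over tray x 0 to 12 mm, tongue pointing into the tray). The floor carries the rim firmly
- frame: the three rims already fitted to the tray, fixed, same origin and axes as the tray: side rims at y 104 to 116 mm on either side, starting at x = 12 mm, and a far rim; tops 62 mm above the table. The new rim butts against the side rims' front ends; its tongue passes between them with 6 mm to spare at either end
- tile_left: left loose front tile, glazed clay, 100 x 100 x 9 mm, 0.2 kg, unfixed. Origin: centre of its underside, at tray (63.5, 51.5, 19) mm; top 28 mm above the table. Its front edge, at tray x = 13.5 mm, overhangs the rebate by 26.5 mm. It tips when pressed on the overhang (about 1.7 N) or pried up from below
- tile_right: right loose front tile, the same, origin at tray (63.5, -51.5, 19) mm
- bowl: bystander: dark brown stoneware bowl, 160 mm across, 60 mm high; origin at the centre of its underside
- stone: bystander: flat round yellowish pumice stone, 82 mm across, 38 mm high; origin at the centre of its underside
- brush: bystander: brush lying flat on the table; origin under its middle
Not all that is in view belongs to the job. Leave any blue or purple look-alike of the tile_right alone.

How it is judged:
On the way, in this order (a step that is already met when the one before it is completed fails the run):
1. the rim strip is lifted clear of the table (height (world z) of rim above 0.01 m), for 0.2 s.
2. the tongue has started under the overhang of both tiles (about 10 mm in), low, between rebate floor and tiles (x of each of rim_left, rim_right in the frame of tray above -0.003 m and z of rim in the frame of tray below 0.017 m), for 0.1 s.
At the end, for the whole second after the job is handed in: Rim held by the gripper and pressed on the base with over 4 N; inner face within 3 mm of both side rims' ends, ends within 5 mm of the tray's sides, down within 2.5 mm, upright to 0.04 rad; front tiles flat (2 mm, 0.03 rad) and within 6 mm of their places; bowl, stone, brush within 20 mm (x of each of rim_left, rim_right in the frame of tray above 0.009 m and y of rim in the frame of tray between -0.005 and 0.005 m and z of rim in the frame of tray below 0.0145 m and angle between rim's own z axis and vertical below 0.04 rad and contact force between rim and tray above 4 N and contact force between the fingers and rim above 2 N and linear speed of rim below 0.01 m/s and height (world z) of each of tile_left, tile_right below 0.021 m and angle between each of tile_left, tile_right's own z axis and vertical below 0.03 rad and distance of each of tile_left, tile_right from where it was at the start of the episode below 0.006 m and distance of each of bowl, stone, brush from where it was at the start of the episode below 0.02 m); the arm keeps its last pose, push and grip.
It fails at once if tile left lifted, tipped or shoved (3 mm up, 0.05 rad or 8 mm) (height (world z) of tile_left above 0.022 m or angle between tile_left's own z axis and vertical above 0.05 rad or distance of tile_left from where it was at the start of the episode above 0.008 m).
It fails at once if tile right lifted, tipped or shoved (3 mm up, 0.05 rad or 8 mm) (height (world z) of tile_right above 0.022 m or angle between tile_right's own z axis and vertical above 0.05 rad or distance of tile_right from where it was at the start of the episode above 0.008 m).
It fails at once if bowl disturbed (moved over 20 mm) (distance of bowl from where it was at the start of the episode above 0.02 m).
It fails at once if stone disturbed (moved over 20 mm) (distance of stone from where it was at the start of the episode above 0.02 m).
It fails at once if brush disturbed (moved over 20 mm) (distance of brush from where it was at the start of the episode above 0.02 m).
It also fails if it takes over 42 s, if anything falls off the work surface, if the arm or the gripper's body presses on something with over 40 N, if the wrist force passes 120 N, or if a joint passes its speed limit or range.

## Working session

There is one attempt and no reset: what is moved stays moved. The work goes in short steps, Python scripts to look and compute and a shell command to move; the robot and the scene stay as the last step left them, time stands still between calls to the robot, and variables do not carry over. Pictures are saved under pics/ and viewed, about 8 in all and at most 12, crops included, and the job is handed in when it is done.

```bash
mkdir -p pics; ls; python3 - <<'E'
from plant import r
import cv2, numpy as np
print(r.get_state(), r.grasp_offset)
ims=[]
for n in ["scene","top"]:
    f=r.grab_frame(n); cv2.imwrite(f"pics/{n}0.png",f["color"]); print(n,f["fx"],f["fy"],f["cx"],f["cy"],np.round(f["R"],3).tolist(),np.round(f["t"],3).tolist())
    np.savez(f"{n}0.npz",**f)
E
```

```text
pics
{'clock': 0.0, 'q': array([ 9.38210428e-01,  2.59317914e-01,  1.53607126e+00,  2.42465698e-05,
        1.34796759e+00, -2.02805850e-01]), 'qvel': array([-6.85432337e-04,  9.67519300e-05,  9.21459728e-04, -1.31061012e-03,
       -6.36219130e-04,  7.85430346e-04]), 'joint_torque': array([-6.02791497e-04, -4.37295055e+01, -2.84001499e+01,  7.19253137e-02,
        4.13218467e-02, -8.85227337e-05]), 'position': array([0.22882247, 0.49955715, 0.21783594]), 'orientation': array([-3.68615871e-04,  2.13242528e-01,  9.76998898e-01, -8.01427129e-04]), 'ft_force': array([-0.55546645,  0.14830719,  0.79935137]), 'wrist_torque': array([ 0.05656391, -0.01556077, -0.01051091]), 'gripper_width': 0.9976317466352667} 0.0188
scene 477.74772287551235 477.74772287551235 316.44781931309285 229.67178509897713 [[-0.511, 0.86, -0.014], [0.621, 0.358, -0.698], [-0.595, -0.365, -0.716]] [0.294, -0.24, 1.433]
top 441.1903809593817 441.1903809593817 316.3800090895969 239.47316724285494 [[0.02, -1.0, -0.023], [-0.993, -0.017, -0.121], [0.121, 0.025, -0.992]] [-0.05, 0.501, 1.228]
```

View pics/top0.png

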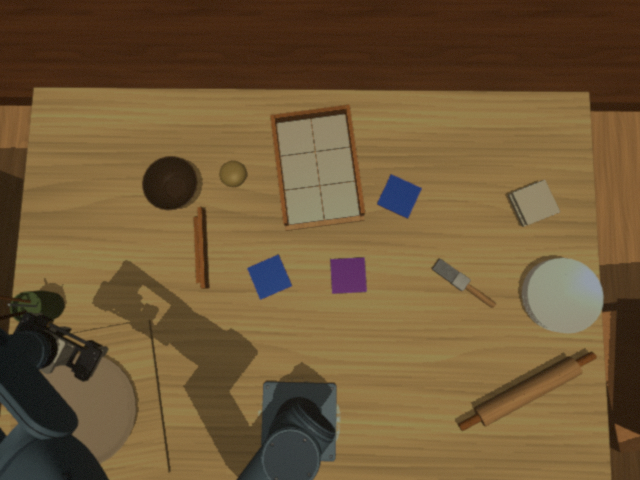

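View pics/scene0.png

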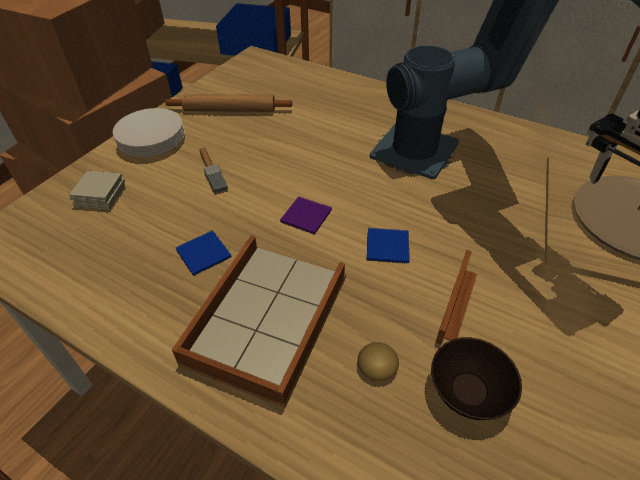

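Top view: the tray is at about (318,165), its front edge near (325,222). The rim is at about (201,248), the bowl at (170,183) and the stone at (233,174). I'll zoom in on the rim and the tray front.

```bash
python3 - <<'E'
import cv2, numpy as np
a=cv2.imread("pics/top0.png"); b=cv2.imread("pics/scene0.png")
z=lambda im,x,y,w,h,s:cv2.resize(im[y:y+h,x:x+w],None,fx=s,fy=s,interpolation=cv2.INTER_CUBIC)
c=np.zeros((600,800,3),np.uint8)
p=z(a,180,200,50,100,6); c[:600,:300]=p          # rim top
p=z(a,265,190,110,50,4.5); c[:225,300:300+p.shape[1]]=p
p=z(b,420,240,70,110,3.4); c[226:600,300:300+p.shape[1]]=p[:374]
p=z(b,230,225,130,80,2); c[226:386,540:800]=p
cv2.imwrite("pics/crop1.png",cv2.convertScaleAbs(c,alpha=1.4))
E
```

```text
(no output)
```

View pics/crop1.png

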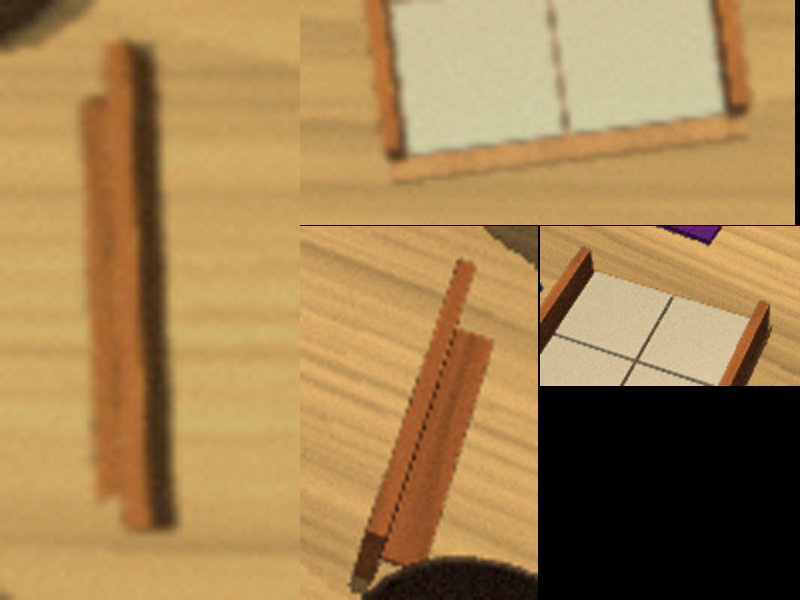

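The rim's wall top runs from about (200,207) to (203,288), and the tongue lies to image-left (world +y). The tray's open front edge runs from (286,230) to (365,220).

```bash
cat >h.py <<'E'
import numpy as np, cv2
def ray(f,uv,z):
    K=np.array([[f["fx"],0,f["cx"]],[0,f["fy"],f["cy"]],[0,0,1]]); R=np.array(f["R"]); C=-R.T@f["t"]
    d=R.T@np.linalg.inv(K)@np.array([uv[0],uv[1],1.]); return C+d*(z-C[2])/d[2]
def proj(f,X):
    c=np.array(f["R"])@X+f["t"]; return np.array([f["fx"]*c[0]/c[2]+f["cx"],f["fy"]*c[1]/c[2]+f["cy"]])
def yaw(a,b): return np.degrees(np.arctan2(b[1]-a[1],b[0]-a[0]))
E
python3 - <<'E'
from h import *
f=dict(np.load("top0.npz")); im=f["color"]
a=ray(f,(200,207.2),.05);b=ray(f,(202.7,287.8),.05)
print("rim far",a,"near",b,"mid",(a+b)/2,"len",np.linalg.norm(a-b),"yaw",yaw(b,a))
p=ray(f,(285.7,230.4),.012);q=ray(f,(364.6,220.4),.012)
print("tray frontL",p,"R",q,"mid",(p+q)/2,np.linalg.norm(p-q),"tray yaw",yaw(q,p)-90)
hsv=cv2.cvtColor(im,cv2.COLOR_BGR2HSV)
m=((hsv[...,1]<80)&(hsv[...,2]>120)).astype(np.uint8); m[:, :265]=0; m[:,375:]=0; m[:100]=0; m[245:]=0
m=cv2.morphologyEx(m,cv2.MORPH_CLOSE,np.ones((5,5)))
c=max(cv2.findContours(m,0,2)[0],key=cv2.contourArea); P=np.array([ray(f,u,.028)[:2] for u in c[:,0]]).astype(np.float32)
rc=cv2.minAreaRect(P); print(rc, cv2.boxPoints(rc))
E
```

```text
rim far [0.5868113  0.29174571 0.05      ] near [0.35893128 0.27231919 0.05      ] mid [0.47287129 0.28203245 0.05      ] len 0.228706564192947 yaw 4.872620270124317
tray frontL [0.5295119  0.04899893 0.012     ] R [ 0.56258182 -0.1793853   0.012     ] mid [ 0.54604686 -0.06519318  0.012     ] 0.2307660621855624 tray yaw 8.239136840552206
((0.7118778824806213, -0.03902335464954376), (0.3036234378814697, 0.20118607580661774), 8.482075691223145) [[ 0.54688925  0.03807718]
 [ 0.57656413 -0.16090834]
 [ 0.8768665  -0.11612388]
 [ 0.84719163  0.08286163]]
```

Estimates so far: tray origin (0.547,-0.064), yaw 8.4°. Rim wall middle (0.473,0.282), with rim x (the tongue side) at yaw about 95°. I'll turn the tool and move above the rim.

```bash
python3 -m creep '[[[0,0,0,0,0,-0.041,0.4],[0,0,0,0,0,-0.041,0.4],[0,0,0,0,0,-0.041,0.4],[0,0,0,0,0,-0.041,0.4]]]' 50
python3 -m creep '[[[-0.94,-0.99,0,0,0,0,0.4],[-0.94,-0.99,0,0,0,0,0.4],[-0.94,-0.99,0,0,0,0,0.4],[-0.94,-0.99,0,0,0,0,0.4],[-0.94,-0.99,0,0,0,0,0.4],[-0.94,-0.99,0,0,0,0,0.4],[-0.94,-0.99,0,0,0,0,0.4],[-0.94,-0.99,0,0,0,0,0.4],[0,0,0,0,0,0,0.4]]]'
python3 - <<'E'
from plant import r
import cv2,numpy as np
f=r.grab_frame("wrist"); cv2.imwrite("pics/w1.png",f["color"]); np.savez("w1.npz",**f)
from scipy.spatial.transform import Rotation as T
s=r.get_state(); o=s["orientation"]; print(s["position"],T.from_quat(o,scalar_first=True).as_matrix().round(3))
E
```

```text
clock: 0.5
position: [0.2281, 0.4985, 0.2158]
orientation: [-0.002, -0.052, 0.999, -0.002]
ft_force: [-0.1, 0.3, 0.4]
gripper_width: 0.702
clock: 1.4
position: [0.4842, 0.2788, 0.2112]
orientation: [-0.005, -0.057, 0.998, -0.004]
ft_force: [-1.0, 0.0, 0.2]
gripper_width: 0.599
[0.48218978 0.28024413 0.21109356] [[-0.993 -0.114 -0.011]
 [-0.114  0.993 -0.007]
 [ 0.012 -0.006 -1.   ]]
```

View pics/w1.png

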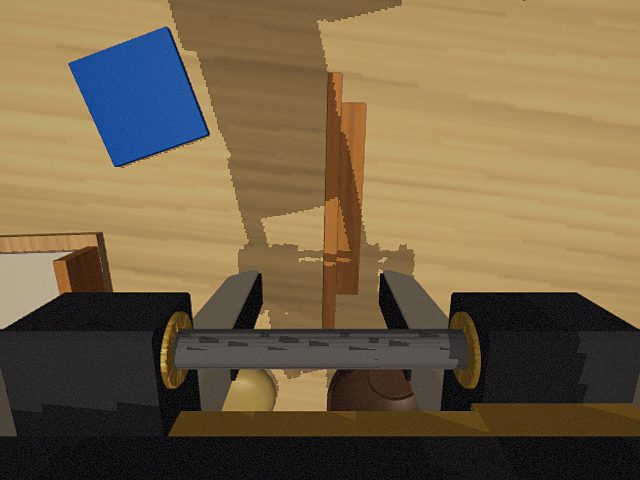

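The wrist view shows the wall's near end at (335,72), the wall running down to about (329,320), and the tongue's outer corners at (366,103) and (357,294).

```bash
python3 - <<'E'
from h import *
f=dict(np.load("w1.npz"))
a=ray(f,(335.5,72),.05);b=ray(f,(329.5,320),.05)
c=ray(f,(366.5,103),.004);d=ray(f,(357.5,294),.004)
print("wall near",a,"far-ish",b,"yaw",yaw(a,b))
print("tongue",c,d,"len",np.linalg.norm(c-d),"yaw",yaw(c,d),"mid",(c+d)/2)
y=np.radians(yaw(c,d)); n=np.array([-np.sin(y),np.cos(y)]); print("origin from tongue",((c+d)/2)[:2]-.032*n)
y=np.radians(yaw(a,b)); print("origin from wall end",a[:2]+.116*np.array([np.cos(y),np.sin(y)]))
E
```

```text
wall near [0.35773986 0.27535274 0.05      ] far-ish [0.57879494 0.29693072 0.05      ] yaw 5.5751845117830445
tongue [0.37347407 0.30854144 0.004     ] [0.56762643 0.32672564 0.004     ] len 0.19500206834992487 yaw 5.350681266719651 mid [0.47055025 0.31763354 0.004     ]
origin from tongue [0.47353429 0.28577298]
origin from wall end [0.47319113 0.28662235]
```

```bash
python3 -m creep '[[[0.28,0.22,0.2,-0.002,-0.004,0.007,0.4],[0,0,0.9,0,0,0,0.4],[0,0,0.9,0,0,0,0.4],[0,0,0.9,0,0,0,0.4],[0,0,0.9,0,0,0,0.4],[0,0,0.9,0,0,0,0.4],[0,0,0,0,0,0,0.4]]]'
cat >st.py <<'E'
from plant import r
from scipy.spatial.transform import Rotation as T
s=r.get_state(); m=T.from_quat(s["orientation"],scalar_first=True).as_matrix()
import numpy as np
def p(): print(round(float(s["clock"]),2),s["position"].round(4),"yaw(y)",round(np.degrees(np.arctan2(m[1,1],m[0,1])),2),"z",m[:,2].round(4),"F",s["ft_force"].round(1),"T",s["wrist_torque"].round(2),"w",s["gripper_width"].round(3))
p()
E
python3 st.py
```

```text
clock: 2.15
position: [0.4648, 0.2923, 0.0659]
orientation: [-0.001, -0.048, 0.999, 0.002]
ft_force: [-0.3, 0.5, -0.7]
gripper_width: 0.606Traceback (most recent call last):
  File "st.py", line 6, in <module>
    p()
    ~^^
  File "st.py", line 5, in p
    def p(): print(round(float(s["clock"]),2),s["position"].round(4),"yaw(y)",round(np.degrees(np.arctan2(m[1,1],m[0,1])),2),"z",m[:,2].round(4),"F",s["ft_force"].round(1),"T",s["wrist_torque"].round(2),"w",s["gripper_width"].round(3))
                                                                                                                                                                                                               ^^^^^^^^^^^^^^^^^^^^^^^^
AttributeError: 'float' object has no attribute 'round'
```

```bash
sed -i 's/s\["gripper_width"\].round(3)/round(float(s["gripper_width"]),3)/' st.py
python3 -m creep '[[[-0.24,-0.26,0,0,0,0,0.4],[0,0,0,0,0,0,0.4],[0,0,0.6,0,0,0,0.4],[0,0,0.6,0,0,0,0.4],[0,0,0,0,0,0,0.4]]]'; python3 st.py
```

```text
clock: 2.65
position: [0.4764, 0.2881, 0.036]
orientation: [0.004, -0.049, 0.999, 0.004]
ft_force: [-0.2, 0.5, 0.4]
gripper_width: 0.602
2.65 [0.4764 0.2881 0.036 ] yaw(y) 95.63 z [ 0.0067  0.0076 -0.9999] F [-0.2  0.5  0.4] T [0.04 0.03 0.05] w 0.602
```

```bash
python3 -m creep '[[[0.1,-0.08,0.4,0.002,0.0025,0,0.4],[0,0,0,0,0,0,0.4],[0,0,0,0,0,0,1],[0,0,0,0,0,0,1],[0,0,0,0,0,0,1],[0,0,0,0,0,0,1],[0,0,0,0,0,0,1],[0,0,0,0,0,0,1]]]' 50; python3 st.py
```

```text
clock: 3.45
position: [0.4771, 0.2865, 0.0285]
orientation: [0.003, -0.049, 0.999, 0.001]
ft_force: [-0.5, -0.9, 0.2]
gripper_width: 0.136
3.45 [0.4771 0.2865 0.0285] yaw(y) 95.61 z [ 0.0068  0.0029 -1.    ] F [-0.5 -0.9  0.2] T [ 0.07  0.   -0.04] w 0.136
```

Gripped, but a bit high. I'll reopen slightly and lower about 6 mm.

```bash
python3 -m creep '[[[0.1,0,0,0,0,0,0.6],[0,0,0,0,0,0,0.6],[0,0,0.24,0.001,0.002,0,0.6],[0,0,0.04,0,0,0,0.6],[0,0,0,0,0,0,1],[0,0,0,0,0,0,1],[0,0,0,0,0,0,1],[0,0,0,0,0,0,1],[0,0,0,0,0,0,1]]]' 50; python3 st.py
```

```text
clock: 4.35
position: [0.4736, 0.2861, 0.0189]
orientation: [-0.0, -0.049, 0.999, -0.001]
ft_force: [0.2, 0.5, -1.1]
gripper_width: 0.126
4.35 [0.4736 0.2861 0.0189] yaw(y) 95.6 z [-6.0e-04 -1.4e-03 -1.0e+00] F [ 0.2  0.5 -1.1] T [0.03 0.02 0.02] w 0.126
```

```bash
python3 -m creep '[[[0,0,0,0,0,0,0.6],[0,0,0,0,0,0,0.6],[0,0,-0.15,0,0,0,0.6],[0,0,0,0,0,0,0.6],[0,0,0,0,0,0,1],[0,0,0,0,0,0,1],[0,0,0,0,0,0,1],[0,0,0,0,0,0,1]]]' 50; python3 st.py
python3 -m creep '[[[0,0,-0.5,0,0,0,1],[0,0,-0.9,0,0,0,1],[0,0,-0.9,0,0,0,1],[0,0,-0.9,0,0,0,1],[0,0,0,0,0,0,1],[0,0,0,0,0,0,1]]]'; python3 st.py
python3 - <<'E'
from plant import r
import cv2,numpy as np
f=r.grab_frame("wrist"); cv2.imwrite("pics/w2.png",f["color"]); np.savez("w2.npz",**f)
E
```

```text
clock: 5.15
position: [0.4739, 0.2862, 0.0244]
orientation: [0.0, -0.049, 0.999, -0.001]
ft_force: [-0.2, 0.3, -0.6]
gripper_width: 0.125
5.15 [0.4739 0.2862 0.0244] yaw(y) 95.6 z [ 5.0e-04 -1.1e-03 -1.0e+00] F [-0.2  0.3 -0.6] T [-0.   -0.01 -0.07] w 0.125
clock: 5.75
position: [0.4713, 0.2854, 0.1202]
orientation: [-0.003, -0.049, 0.999, -0.002]
ft_force: [-1.2, 0.9, -2.1]
gripper_width: 0.125
5.75 [0.4713 0.2854 0.1202] yaw(y) 95.6 z [-0.0067 -0.0037 -1.    ] F [-1.2  0.9 -2.1] T [ 0.07 -0.01  0.05] w 0.125
```

View pics/w2.png

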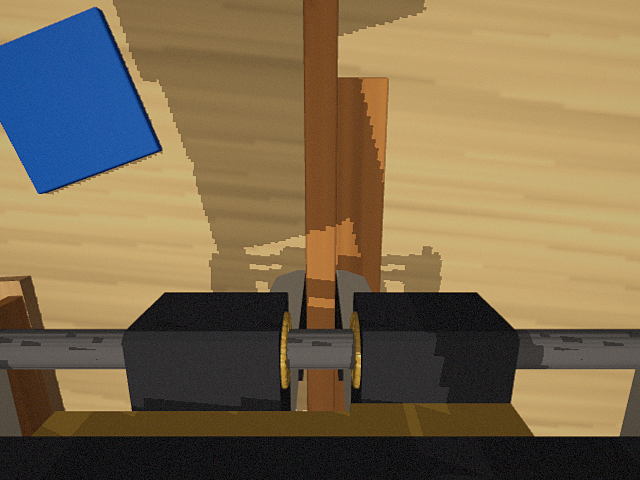

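The rim is held upright and aligned with the tool. The tongue's near outer corner is at (388,78) and its near inner corner at (338,78). From these I'll get the rim's offset along the tool x axis.

```bash
python3 - <<'E'
from h import *
from plant import r
from scipy.spatial.transform import Rotation as T
s=r.get_state(); m=T.from_quat(s["orientation"],scalar_first=True).as_matrix()
f=dict(np.load("w2.npz"))
z=s["position"][2]-.0244+.004
for uv in [(387.5,78),(338,78),(379,290)]:
    print(m.T@(ray(f,uv,z)-s["position"]))
for uv in [(304.5,150),(337.5,150),(304,10),(338.5,10)]: print("walltop",m.T@(ray(f,uv,z+.046)-s["position"]))
E
```

```text
[0.09846565 0.03123452 0.02097416]
[0.09848344 0.00795418 0.02104226]
[-0.00814276  0.0312741   0.02025425]
walltop [ 0.06654237 -0.00620189 -0.0251333 ]
walltop [ 0.06654173  0.00605874 -0.02516911]
walltop [ 0.11312942 -0.00589004 -0.02481967]
walltop [ 0.11311315  0.00588743 -0.02485417]
```

Rim origin is at the TCP plus 0.5 mm (tool x), and 24.4 mm below it. Now I'll turn by 87° and carry it to the front of the tray.

```bash
python3 -m creep '[[[0,0,-0.1,0,0,0.044,1],[0,0,-0.1,0,0,0.044,1],[0,0,0,0,0,0.044,1],[0,0,0,0,0,0.044,1],[0,0,0,0,0,0.044,1],[0,0,0,0,0,0.044,1],[0,0,0,0,0,0.044,1],[0,0,0,0,0,0.044,1],[0,0,0,0,0,0.044,1],[0,0,0,0,0,0.044,1],[0,0,0,0,0,0.044,1],[0,0,0,0,0,0,1]]]'; python3 st.py
python3 -m creep '[[[-0.9,-0.06,-0.02,0,0,0,1],[-0.9,-0.06,-0.02,0,0,0,1],[-0.9,-0.06,-0.02,0,0,0,1],[-0.9,-0.06,-0.02,0,0,0,1],[-0.9,-0.06,-0.02,0,0,0,1],[-0.9,-0.06,-0.02,0,0,0,1],[-0.9,-0.06,-0.02,0,0,0,1],[-0.9,-0.06,-0.02,0,0,0,1],[-0.9,-0.06,-0.02,0,0,0,1],[-0.9,-0.06,-0.02,0,0,0,1],[0,0,0,0,0,0,1],[0,0,0,0,0,0,1]]]'; python3 st.py
```

```text
clock: 7.0
position: [0.4595, 0.2808, 0.1041]
orientation: [-0.01, 0.676, 0.736, -0.02]
ft_force: [0.3, -0.6, -1.9]
gripper_width: 0.126
7.0 [0.4595 0.2808 0.1041] yaw(y) 4.86 z [-0.0412 -0.0159 -0.999 ] F [ 0.3 -0.6 -1.9] T [0.   0.04 0.02] w 0.126
clock: 8.2
position: [0.4629, 0.0008, 0.1017]
orientation: [-0.018, 0.657, 0.754, -0.026]
ft_force: [-0.8, -0.2, -1.1]
gripper_width: 0.126
8.2 [0.4629 0.0008 0.1017] yaw(y) 7.85 z [-0.0614 -0.016  -0.998 ] F [-0.8 -0.2 -1.1] T [-0.05 -0.02  0.02] w 0.126
```

```bash
python3 -m creep '[[[0,0,-0.3,-0.02,0.0024,-0.003,1],[0,0,0,0,0,0,1],[-0.83,0.3,0,0,0,0,1],[-0.83,0.3,0,0,0,0,1],[-0.83,0.3,0,0,0,0,1],[0,0,0,0,0,0,1],[0,0,0,0,0,0,1]]]'; python3 st.py
python3 - <<'E'
from plant import r
import cv2,numpy as np
c=[]
for n in ["wrist","top"]:
    f=r.grab_frame(n); np.savez(n+"3.npz",**f); c.append(f["color"])
w=cv2.resize(c[0][:330],None,fx=1.2,fy=1.2); t=cv2.resize(c[1][140:240,240:400],None,fx=2,fy=2,interpolation=2)
o=np.zeros((600,800,3),np.uint8); o[:396,:768]=w; o[399:599,:320]=t
cv2.imwrite("pics/w3.png",o)
E
```

```text
clock: 8.9
position: [0.5002, -0.0643, 0.1066]
orientation: [-0.005, 0.648, 0.762, -0.002]
ft_force: [0.0, -0.1, -1.9]
gripper_width: 0.127
8.9 [ 0.5002 -0.0643  0.1066] yaw(y) 9.23 z [-0.0105  0.0036 -0.9999] F [ 0.  -0.1 -1.9] T [-0.07  0.04 -0.01] w 0.127
```

View pics/w3.png

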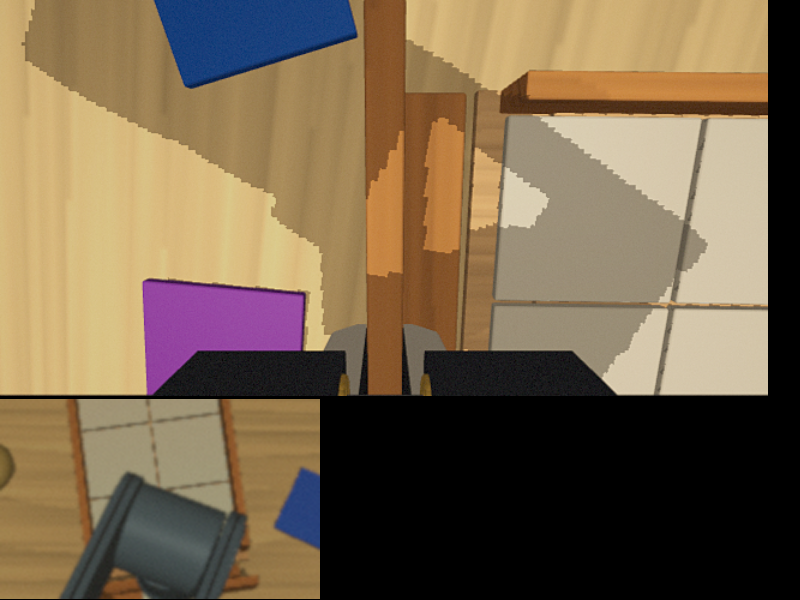

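This view shows the tongue just in front of the tray. In the 1.2x picture the tray's front edge runs from (474,92) to (466,350). The left tile's front corners are at (507,117) and (493,301), and the side rim's front top corners at (529,71) and (525,101).

```bash
python3 - <<'E'
from h import *
from plant import r
from scipy.spatial.transform import Rotation as T
s=r.get_state(); m=T.from_quat(s["orientation"],scalar_first=True).as_matrix(); p=s["position"]
f=dict(np.load("wrist3.npz"))
R=lambda u,v,z: ray(f,(u/1.2,v/1.2),z)
a,b=R(474.5,92,.012),R(466,350,.012)
c,d=R(507,117,.028),R(493,301,.028); e=R(491,306,.028)
print("front edge",a,b,"yaw",yaw(b,a)-90)
print("tile",c,d,np.linalg.norm(c-d),"yaw",yaw(d,c)-90, e)
g,h=R(529,71,.062),R(525,101,.062); print("rim end",g,h,np.linalg.norm(g-h))
y=np.radians(8.5); X=np.array([np.cos(y),np.sin(y)]); Y=np.array([-np.sin(y),np.cos(y)])
for nm,P,q in [("tileL",c,(13.5,101.5)),("tileR",d,(13.5,1.5)),("tile2",e,(13.5,-1.5)),("rimO",g,(12,116)),("rimI",h,(12,104)),("edge",a,(0,116))]:
    print(nm, P[:2]-X*q[0]/1e3-Y*q[1]/1e3)
yy=np.arctan2(m[1,1],m[0,1])
# tongue end check
z=p[2]-.0204; print("tongue corner in tool", m.T@(R(466,93,z)-p), "edge in tool",m.T@(a-p))
E
```

```text
front edge [0.52891824 0.0508186  0.012     ] [ 0.55511644 -0.09765504  0.012     ] yaw 10.006844191571531
tile [0.5456298  0.03869492 0.028     ] [ 0.5601934  -0.05958296  0.028     ] 0.09935109001177342 yaw 8.42920161780458 [ 0.55971647 -0.06269215  0.028     ]
rim end [0.54303766 0.05363464 0.062     ] [0.54420475 0.0414245  0.062     ] 0.012265796288092804
tileL [ 0.54728074 -0.06368562]
tileR [ 0.5470634  -0.06306191]
tile2 [ 0.54614305 -0.06320405]
rimO [ 0.54831537 -0.06286491]
rimI [ 0.54770874 -0.06320687]
edge [ 0.54606413 -0.06390724]
tongue corner in tool [0.09641561 0.03051158 0.02058499] edge in tool [0.10827597 0.04778197 0.09489892]
```

```bash
python3 -m creep '[[[0,0,0,-0.003,-0.0017,0.0044,1],[0,0,0,0,0,0,1],[-0.2,0.4,0,0,0,0,1],[0,0.3,0,0,0,0,1],[0,0,0,0,0,0,1],[0,0,0.5,0,0,0,1],[0,0,0.5,0,0,0,1],[0,0,0,0,0,0,1],[0,0,0,0,0,0,1]]]'; python3 st.py
```

```text
clock: 9.9
position: [0.5247, -0.0644, 0.0769]
orientation: [0.001, 0.652, 0.758, 0.0]
ft_force: [-0.2, -0.1, -0.2]
gripper_width: 0.124
9.9 [ 0.5247 -0.0644  0.0769] yaw(y) 8.63 z [ 0.0023 -0.001  -1.    ] F [-0.2 -0.1 -0.2] T [-0.06  0.02  0.06] w 0.124
```

```bash
python3 -m creep '[[[-0.07,-0.05,0,0,0,0.001,1],[0,0,0,0,0,0,1],[0,0,0.5,0,0,0,1],[0,0,0.5,0,0,0,1],[0,0,0,0,0,0,1],[0,0,0,0,0,0,1]]]'; python3 st.py
python3 - <<'E'
from plant import r
import cv2,numpy as np
f=r.grab_frame("wrist"); np.savez("w4.npz",**f); cv2.imwrite("pics/w4.png",cv2.resize(f["color"][:330],None,fx=1.2,fy=1.2))
E
```

```text
clock: 10.5
position: [0.5263, -0.0682, 0.0504]
orientation: [0.005, 0.653, 0.757, 0.002]
ft_force: [-0.2, -0.2, -1.1]
gripper_width: 0.125
10.5 [ 0.5263 -0.0682  0.0504] yaw(y) 8.42 z [ 0.0089 -0.0034 -1.    ] F [-0.2 -0.2 -1.1] T [-0.07  0.04  0.01] w 0.125
```

View pics/w4.png

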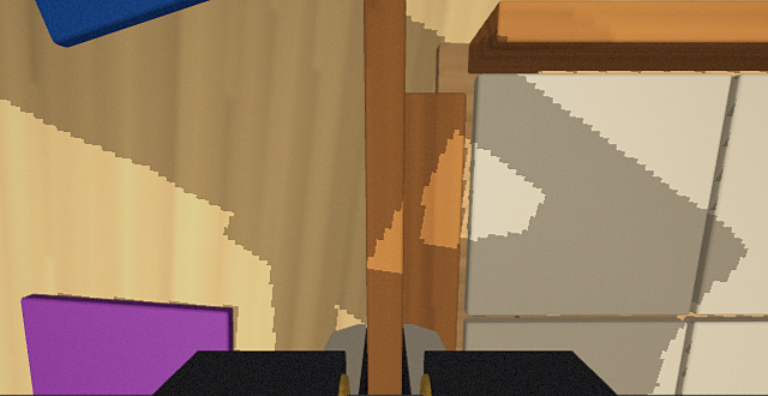

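The tongue tip is now just short of the tile edge, at about (465,95) against (475,75). I'll back off 4 mm, level the tool, then lower to the rebate floor.

```bash
python3 -m creep '[[[0.05,-0.14,0,0.0026,0.0015,0,1],[0,0,0,0,0,0,1],[0,0,0.2,0,0,0,1],[0,0,0,0,0,0,1],[0,0,0,0,0,0,1]]]'; python3 st.py
```

```text
clock: 11.05
position: [0.5228, -0.0677, 0.0463]
orientation: [0.001, 0.653, 0.757, 0.001]
ft_force: [0.3, 0.6, -1.4]
gripper_width: 0.123
11.05 [ 0.5228 -0.0677  0.0463] yaw(y) 8.42 z [ 3.e-03 -9.e-04 -1.e+00] F [ 0.3  0.6 -1.4] T [-0.02  0.07  0.02] w 0.123
```

```bash
python3 -m creep '[[[0.02,0,0.15,0.001,0,0,1],[0,0,0.12,0,0,0,1],[0,0,0,0,0,0,1],[0,0,0,0,0,0,1]]]'; python3 st.py; python3 -m creep '[[[0,0,0.08,0,0,0,1],[0,0,0,0,0,0,1]]]'; python3 st.py
```

```text
clock: 11.45
position: [0.5226, -0.067, 0.0371]
orientation: [0.0, 0.653, 0.757, -0.001]
ft_force: [0.4, -0.3, -1.1]
gripper_width: 0.124
11.45 [ 0.5226 -0.067   0.0371] yaw(y) 8.42 z [-0.001  -0.0012 -1.    ] F [ 0.4 -0.3 -1.1] T [-0.06  0.02 -0.01] w 0.124
clock: 11.65
position: [0.523, -0.0672, 0.0368]
orientation: [0.001, 0.653, 0.757, -0.001]
ft_force: [0.3, -0.5, -1.2]
gripper_width: 0.124
11.65 [ 0.523  -0.0672  0.0368] yaw(y) 8.44 z [ 1.0e-04 -1.9e-03 -1.0e+00] F [ 0.3 -0.5 -1.2] T [0.01 0.03 0.01] w 0.124
```

```bash
python3 -m creep '[[[0,0,0.08,0,0,0,1],[0,0,0,0,0,0,1],[0,0,0,0,0,0,1]]]'; python3 st.py;
```

```text
clock: 11.95
position: [0.5236, -0.0675, 0.0368]
orientation: [0.002, 0.653, 0.757, -0.0]
ft_force: [0.1, 0.4, -1.5]
gripper_width: 0.126
11.95 [ 0.5236 -0.0675  0.0368] yaw(y) 8.46 z [ 0.0024 -0.003  -1.    ] F [ 0.1  0.4 -1.5] T [-0.05  0.08 -0.03] w 0.126
```

```bash
python3 -m creep '[[[0,0,0.1,0,0,0,1]]]'; python3 st.py; python3 -m creep '[[[0,0,0.1,0,0,0,1]]]'; python3 st.py
```

```text
clock: 12.05
position: [0.5235, -0.0677, 0.0357]
orientation: [0.002, 0.653, 0.757, -0.001]
ft_force: [-17.2, 2.7, 48.4]
gripper_width: 0.123
12.05 [ 0.5235 -0.0677  0.0357] yaw(y) 8.47 z [ 0.0024 -0.0035 -1.    ] F [-17.2   2.7  48.4] T [ 0.62  2.27 -0.  ] w 0.123
clock: 12.15
position: [0.5236, -0.0677, 0.0358]
orientation: [0.002, 0.653, 0.757, -0.0]
ft_force: [-14.5, 3.8, 39.9]
gripper_width: 0.125
12.15 [ 0.5236 -0.0677  0.0358] yaw(y) 8.48 z [ 0.0031 -0.0039 -1.    ] F [-14.5   3.8  39.9] T [ 0.81  1.89 -0.  ] w 0.125
```

```bash
python3 -m creep '[[[0,0,-0.03,0.001,0,0,1],[0.02,0.2,-0.02,0,0,0,1],[0,0.2,-0.01,0,0,0,1],[0,0,0,0,0,0,1]]]'; python3 st.py
python3 - <<'E'
from plant import r
import cv2,numpy as np
f=r.grab_frame("wrist"); np.savez("w5.npz",**f); cv2.imwrite("pics/w5.png",cv2.resize(f["color"][:330],None,fx=1.2,fy=1.2))
E
```

```text
clock: 12.55
position: [0.5369, -0.0653, 0.038]
orientation: [0.002, 0.653, 0.757, -0.001]
ft_force: [-0.1, 0.6, -1.1]
gripper_width: 0.125
12.55 [ 0.5369 -0.0653  0.038 ] yaw(y) 8.47 z [ 0.0016 -0.0048 -1.    ] F [-0.1  0.6 -1.1] T [-0.    0.05  0.  ] w 0.125
```

View pics/w5.png

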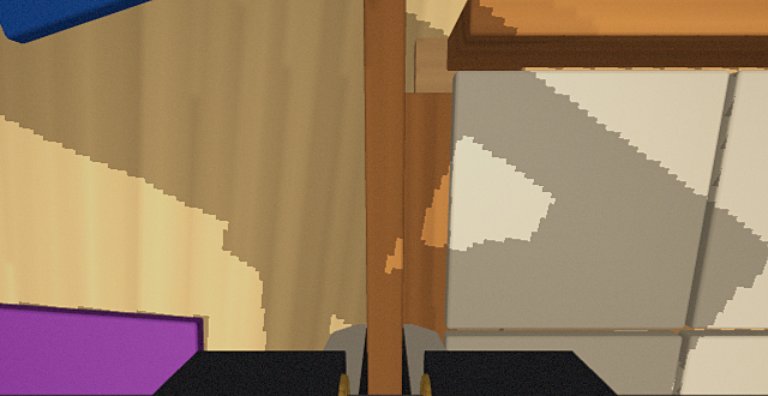

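The tile edges now cover the tongue's outer edge, and the tiles haven't moved. Continuing in.

```bash
python3 -m creep '[[[0,0.2,0.02,0.0015,0,0,1],[0,0.15,0,0,0,0,1],[0,0,0,0,0,0,1]]]'; python3 st.py
```

```text
clock: 12.9
position: [0.5455, -0.0635, 0.0365]
orientation: [-0.002, 0.653, 0.758, -0.005]
ft_force: [0.2, 0.3, 2.4]
gripper_width: 0.125
12.9 [ 0.5455 -0.0635  0.0365] yaw(y) 8.5 z [-0.0098 -0.0048 -0.9999] F [0.2 0.3 2.4] T [ 0.16 -0.11  0.07] w 0.125
```

```bash
python3 -m creep '[[[0,0,-0.02,-0.0033,0.001,0,1],[0,0.15,-0.02,0,0,0,1],[0,0.08,0,0,0,0,1],[0,0,0,0,0,0,1]]]'; python3 st.py
```

```text
clock: 13.3
position: [0.5534, -0.0623, 0.0368]
orientation: [-0.0, 0.653, 0.757, 0.0]
ft_force: [-0.0, 1.0, -0.9]
gripper_width: 0.122
13.3 [ 0.5534 -0.0623  0.0368] yaw(y) 8.49 z [ 4.e-04  6.e-04 -1.e+00] F [-0.   1.  -0.9] T [-0.05  0.05 -0.1 ] w 0.122
```

```bash
python3 -m creep '[[[0,0.05,0,0,0,0,1]]]'; python3 st.py;  python3 -m creep '[[[0,0.05,0,0,0,0,1]]]'; python3 st.py
```

```text
clock: 13.4
position: [0.5549, -0.062, 0.0366]
orientation: [-0.0, 0.653, 0.757, 0.0]
ft_force: [-0.0, -0.3, -1.8]
gripper_width: 0.122
13.4 [ 0.5549 -0.062   0.0366] yaw(y) 8.49 z [ 1.e-04  7.e-04 -1.e+00] F [-0.  -0.3 -1.8] T [0.   0.11 0.04] w 0.122
clock: 13.5
position: [0.5549, -0.0619, 0.0364]
orientation: [-0.001, 0.653, 0.758, -0.001]
ft_force: [-8.4, -3.4, 6.4]
gripper_width: 0.124
13.5 [ 0.5549 -0.0619  0.0364] yaw(y) 8.52 z [-3.2e-03  5.0e-04 -1.0e+00] F [-8.4 -3.4  6.4] T [-0.66  1.37 -0.01] w 0.124
```

```bash
python3 -m creep '[[[0,0.01,0.03,-0.001,0,0,1],[0,0.01,0.04,0,0,0,1],[0,0.01,0.04,0,0,0,1]]]'; python3 st.py
python3 - <<'E'
from plant import r
import cv2,numpy as np
cs=[]
for n in ["wrist","scene","top"]:
    f=r.grab_frame(n); np.savez(n+"6.npz",**f); cs.append(f["color"])
o=np.zeros((600,800,3),np.uint8); o[:330,:640]=cs[0][:330]; o[331:591,:390]=cv2.resize(cs[1][225:355,190:385],None,fx=2,fy=2,interpolation=2)
o[331:591,400:790]=cv2.resize(cs[2][120:250,240:435],None,fx=2,fy=2,interpolation=2); cv2.imwrite("pics/w6.png",o)
E
python3 st.py
```

```text
clock: 13.8
position: [0.5549, -0.0619, 0.0363]
orientation: [-0.001, 0.652, 0.758, -0.0]
ft_force: [-5.3, 0.5, 9.3]
gripper_width: 0.124
13.8 [ 0.5549 -0.0619  0.0363] yaw(y) 8.56 z [-1.6e-03  1.0e-04 -1.0e+00] F [-5.3  0.5  9.3] T [-0.08  0.92 -0.05] w 0.124
13.95 [ 0.5549 -0.0619  0.0363] yaw(y) 8.55 z [-1.6e-03  1.0e-04 -1.0e+00] F [-5.6  0.4 10.3] T [-0.1   0.89 -0.01] w 0.124
```

View pics/w6.png

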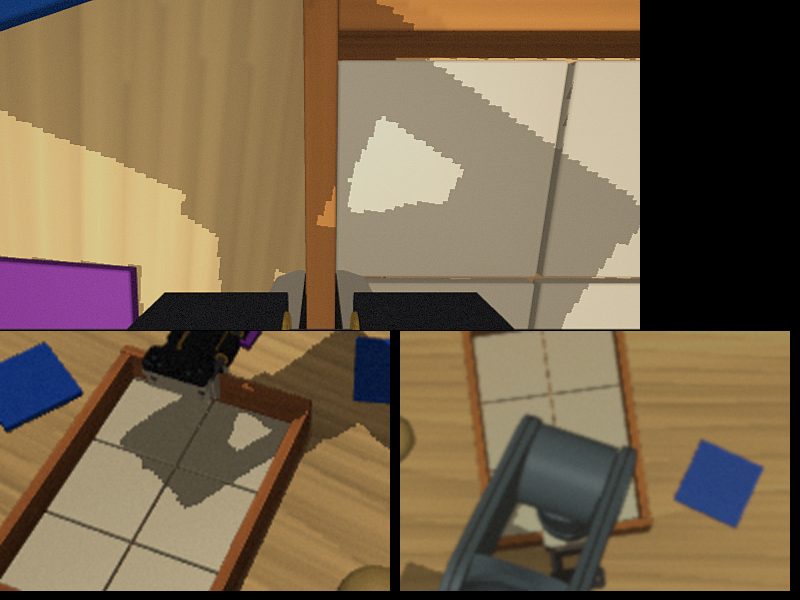

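The rim sits flush against the side rim ends at about (338,45) in the wrist view. Its ends line up with the tray sides and the tiles look undisturbed. The push is steady at about 10 N down, so I'm handing in.

```bash
python3 st.py; python3 -c "
from plant import r
print(r.close_job())"; python3 st.py
```

```text
13.95 [ 0.5549 -0.0619  0.0363] yaw(y) 8.55 z [-1.6e-03  1.0e-04 -1.0e+00] F [-5.6  0.4 10.3] T [-0.1   0.89 -0.01] w 0.124
the job is handed in; nothing more can be done
None
the job is handed in; nothing more can be done
```

The rim is fitted and the job was handed in at about 14 s, with the gripper still holding the rim and pressing it down. No verdict is reported.

I gripped the rim at mid length and re-gripped it twice to get the height right. I turned it about 87°, set its tongue on the rebate floor in front of the tiles, and slid it in until it met the side rims.

**Last checks:**
- **Push and grip:** the wrist read about 10 N upward reaction and 5.6 N against the side rims, holding steady over the last 0.15 s. The gripper stayed closed on the 12 mm wall.
- **Position:** the rim middle is within about 1 mm of the tray's centre line and its yaw is within 0.1° of the tray's. It is at seat height to within about 1 mm.
- **Upright:** I checked this from the tool tilt (under 0.002 rad) and the wall's unchanged look in the grip. I did not measure the rim itself separately.
- **Pictures:** the wall is flush with the visible side rim end. The front tiles looked in line with the fixed ones; I did not measure their movement. The arm never went near the bowl, stone or brush, but I did not re-measure them.

**What disagreed or went less well:**
- **Contact depth:** the rim stopped at tray x of about 7.9 mm by the cameras, where 6 mm was expected. That is within the roughly 2 mm calibration error, and the reaction force supports real contact.
- **First press:** the first test press on the rebate floor peaked at about 48 N at the wrist, under the 120 N limit. It moved the tool down about 1 mm; some of that may be the rim slipping in the grip.

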